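Roll the draining board's slats home

ROBOT

A 6-joint arm with a two-finger parallel gripper is mounted at the origin on a cart in front of the work surface, level with it; the furniture and walls round the work are solid. World frame = base frame: x ahead of the robot, y to its left, z up, the work surface at z = 0. Lengths are in mm, angles in rad, forces in N, time in s.
With the tool pointing down it reaches from about 300 to 875 mm from the base axis. Payload 4.2 kg.
Tool frame: the origin (TCP) lies at the very end of the fingers, on their centre line; the grasp point (between the pads) lies 19 mm behind it; z points along the fingers, y is the direction in which the jaws open and shut (so a half turn about z gives the same grasp; the last joint's range is limited). The gripper opens to 85 mm and grips with 20 to 120 N. Pads are 22 mm wide; open, the fingers measure 114 mm over their backs; the gripper's body (76 mm by 85 mm) begins 54 mm behind the grasp point. The pads swing forward as they close: fully open they stand 13 mm farther back than shut.
Start: joints at [-1.196, 0.32, 1.565, -0, 1.257, -0.02], TCP at [221.163, -530.781, 231.338] pointing down, gripper open.
Joint ranges: [-3.11, 3.11], [-0.84, 2.01], [0.21, 2.61], [-1.34, 4.49], [0.05, 2.63], [-2.56, 2.56]. Speed limits (rad/s): [2.57, 2.57, 3.14, 3.14, 3.14, 3.14].

INTERFACE

Orientations are given as a unit quaternion [x, y, z, w].
In Python, from rig import arm gives the robot as it stands.
- The arm moves only by the tool apply_moves, never from a script. Its argument "steps" is a list of rows, each a list of 3 entries, a list of its own where there are three numbers: the opening, from 0 (shut) to 1 (fully open), then the shift along the tool's x, y, z in units of 60 mm (1.0 is 60 mm), then the turn, a rotation vector about the tool's x, y, z in units of 8 degrees (1.0 is 8 degrees). A call has 1 to 20 rows; each row shifts and turns the commanded pose from where the row before left it, along the tool's axes as they then stand; what a row does not reach is not made up. A row lasts 1/8 s, in which the tool goes at most 62.5 mm and 10.7 degrees, less where a joint would pass 70% of its speed; a pose out of reach is approached as far as the arm can. A call is refused whole if a number of a shift passes 1 or a number of a turn 1, either way. A call with a gripper value outside its range is refused whole. The fingers move at their own pace and stop on an object; "newtons" is the grip in N (left out, the last holds). Time passes only in rows, so rows that do not move let the fingers close. It gives the time, the measured TCP pose, the force and the opening at its end, in the units of the state.
- arm.observe(): the state, without advancing time (a new reading comes with each control period).
- arm.grab_frame(name): name is "side" or "top" or "wrist"; returns the picture (420x560x3 uint8, blue, green, red); there is no depth.
- arm.get_calibration(name): a dict with "fx", "fy", "cx", "cy" (pixels), "eye" and "orientation" of the camera in the world. Camera axes: x right, y up, looking along -z (the intrinsics and any distortion apply to the point x, -y, -z); pixel columns grow to the right and rows downward; lengths in mm; the calibration is good to about 2 mm. A picture is of the moment at which its call begins: read the wrist's pose just before it. get_calibration takes no time and is no camera call; for the wrist camera it gives the pose at the moment of the call.
- arm.hand_in(): hands the job in, once; it reports no verdict.
The state is a dict: "clock": time; "joint_pos": joint angles; "joint_velocities": joint speeds; "joint_efforts": joint torques, N m; "position": TCP position; "eef_rot": TCP orientation; "contact_force": force on the tool from outside, world axes, zero at the start; "wrist_torque": the same for the moment, N m; "opening": opening from 0.0 (shut) to 1.0 (fully open).
Only numpy, scipy, OpenCV 4.12 (cv2) and the standard library are available. Lean on these libraries where they do the work, as an engineer would, in place of code of your own. Each camera call takes 0.05 s, during which the arm holds its last target.

TASK

The slats of the draining board stand proud of their pins. Take the hand roller from its stand and, starting on the slat at either end, roll it along the row to the other end in one go with a steady, gentle downward force, without lifting it off on the way, until every slat is fully home; do not press hard enough to crack a slat (25 N) and press with the roller's wheel only. Then hang the roller back in its stand and leave the things around alone.

Things in the scene. Friction and masses are not known exactly. Their poses are not given: they have to be found in the camera images.
- board: low draining board on the worktop, fixed: wooden frame 92 (x) x 196 (y) mm, frame top 21 mm high, holding seven white ceramic slats in one row along y. Origin: centre of its underside. Each slat is 64 mm across (x) and 22.5 mm along the row, at 24 mm pitch: centres at y = -72, -48, ... +72 mm. Each gives only above about 7 N of push, sinks 4 mm to a hard stop and stays where left; it cracks above 25 N.
- slat_row (a point): fixed point of the board's frame, 31 mm above the middle of its underside, x across and y along the row: the NOMINAL top of the middle slat when home (35 mm when proud). The slats' bed rides on levelling screws that this point does not follow: it is up to 4 mm higher or lower, and out of level along the row by up to 4 mm up or down at the end slats, so the true height must be felt.
- roller_grip (a point): hand roller, 0.24 to 0.37 kg: centre of its upright light-wood handle block, 44 (x) x 26 (y) x 50 (z) mm; grip the two faces 26 mm apart, closing along y. From 25 to 31 mm under this point is a steel cross plate 90 (x) x 36 (y) mm; the lowest point of the wheel is 75 mm under it. z points up. The roller is alike turned by half a turn.
- roller: the same hand roller; origin at the lowest point of its wheel, same axes. The black wheel turns freely, diameter 40 mm, 40 mm wide, axle along x, so it rolls along y.
- roller_tread (a point): lowest point of the roller's wheel (between its ends)
- stand: wooden parking stand 96 (x) x 74 (y) mm, 46 mm high, fixed; origin: centre of its underside. An open well 64 x 50 mm (x, y) goes through it. The roller's wheel hangs in the well (5 mm play each way) with the cross plate lying on the two 46 mm high cheeks at +x and -x, roller x along stand x; parked, the handle centre is 77 mm above the worktop.
- cup: white mug, 84 x 115 x 89 mm, bystander; origin under it
- tin: low round food tin, 86 mm across, 40 mm high, bystander; origin under it
- lemon: lemon, 71 x 53 x 51 mm, bystander; origin under it
- slat0 (a joint): how far slat 0 is pressed in (m): 0 = standing proud (it starts between 0 and 0.0008), 0.004 = fully home; its centre is at y = -72 mm on the board
- slat1 (a joint): how far slat 1 is pressed in (m): 0 = standing proud (it starts between 0 and 0.0008), 0.004 = fully home; its centre is at y = -48 mm on the board
- slat2 (a joint): how far slat 2 is pressed in (m): 0 = standing proud (it starts between 0 and 0.0008), 0.004 = fully home; its centre is at y = -24 mm on the board
- slat3 (a joint): how far slat 3 is pressed in (m): 0 = standing proud (it starts between 0 and 0.0008), 0.004 = fully home; its centre is at y = 0 mm on the board
- slat4 (a joint): how far slat 4 is pressed in (m): 0 = standing proud (it starts between 0 and 0.0008), 0.004 = fully home; its centre is at y = 24 mm on the board
- slat5 (a joint): how far slat 5 is pressed in (m): 0 = standing proud (it starts between 0 and 0.0008), 0.004 = fully home; its centre is at y = 48 mm on the board
- slat6 (a joint): how far slat 6 is pressed in (m): 0 = standing proud (it starts between 0 and 0.0008), 0.004 = fully home; its centre is at y = 72 mm on the board
There are look-alikes about, which are no part of the job. What is shaped like the roller but pink or purple is not meant.

How it is judged (in metres and radians):
On the way, in this order (a step that is already met when the one before it is completed fails the run):
1. the roller is lifted out of its stand (z of roller_tread in the frame of stand above 0.05 m), for 0.1 s.
2. rolling has begun at one end: an end slat is home while the middle and the other end are not (((value of joint slat0 above 0.0025 m and value of joint each of slat3, slat6 below 0.0025 m) or (value of joint slat6 above 0.0025 m and value of joint each of slat3, slat0 below 0.0025 m))).
3. all seven slats are home (within 1.5 mm of the stop) (value of joint each of slat0, slat1, slat2, slat3, slat4, slat5, slat6 above 0.0025 m), for 0.1 s.
At the end, for the whole second after the job is handed in: all seven slats pressed at least 2.5 mm in of 4 mm (within 1.5 mm of fully home); the roller hangs at rest in the stand's well, centred within 12 mm, its wheel no more than 4 mm above its parked height, upright within 0.1 rad, released (all of step 3 and horizontal distance between roller and stand below 0.012 m and z of roller_tread in the frame of stand below 0.006 m and angle between roller_grip's own z axis and vertical below 0.1 rad and linear speed of roller below 0.02 m/s); the robot touches nothing.
It fails at once if a slat or the board is pressed with more than 25 N (contact force between roller and board above 25 N).
It fails at once if the gripper or arm touches the board (contact force between any of the fingers, the arm and board above 1 N).
It fails at once if the roller is lifted off (wheel over 20 mm above the nominal proud tops) after the first slat is home and before all are (value of joint any of slat0, slat1, slat2, slat3, slat4, slat5, slat6 above 0.0025 m and not (value of joint each of slat0, slat1, slat2, slat3, slat4, slat5, slat6 above 0.0025 m) and z of roller_tread in the frame of board above 0.055 m).
It fails at once if the roller presses on the board lying over (more than 0.4 rad) or turned across the row (more than 0.5 rad) (contact force between roller and board above 1 N and (angle between roller_grip's own z axis and vertical above 0.4 rad or angle between the y axis of roller and the y axis of board, either way round above 0.5 rad)).
It fails at once if mug, tin or lemon is moved by more than 30 mm (distance of any of cup, tin, lemon from where it was at the start of the episode above 0.03 m).
It also fails if it takes over 72 s, if anything falls off the work surface, if the arm or the gripper's body presses on something with over 40 N, if the wrist force passes 120 N, or if a joint passes its speed limit or range.

## Working session

There is one attempt and no reset: what is moved stays moved. The work goes in short steps, Python scripts to look and compute and a tool call to move; the robot and the scene stay as the last step left them, time stands still between calls to the robot, and variables do not carry over. Pictures are saved under pics/ and viewed, and the job is handed in when it is done.

Besides the shell and the picture viewer there is one more tool, called after "Request:" as a command line: name --argument value ..., lists and objects as JSON in quotes. apply_moves: Moves the arm, as the interface text tells. Its arguments: {"type":"object","properties":{"steps":{"type":"array","items":{"type":"array"}},"newtons":{"type":"number"}},"required":["steps"]}

```bash
ls; mkdir -p pics; python3 - <<'E'
from rig import arm
import cv2
print(arm.observe())
for n in("side","top","wrist"):
    print(n,arm.get_calibration(n)); cv2.imwrite(f"pics/{n}0.png",arm.grab_frame(n))
E
```

```text
pics
{'clock': 0.0, 'joint_pos': array([-1.19599293e+00,  3.20270821e-01,  1.56568546e+00,  2.66390677e-05,
        1.25741336e+00, -2.00140409e-02]), 'joint_velocities': array([ 0.00070634, -0.00094571, -0.00054389,  0.00075031, -0.00121578,
        0.00139999]), 'joint_efforts': array([-1.27253781e-03, -4.15532291e+01, -2.34163320e+01, -2.56414260e-04,
        8.04973970e-03, -1.46271151e-05]), 'position': array([ 220.99000983, -530.30935562,  230.49187923]), 'eef_rot': array([ 9.80578515e-01,  1.96124925e-01, -1.44320456e-04, -8.76786453e-04]), 'contact_force': array([ 0.19154045, -0.37447088, -0.05478194]), 'wrist_torque': array([-0.01572136,  0.03160626, -0.03376524]), 'opening': 1.0002337546159432}
side {'fx': 487.41435577116056, 'fy': 487.41435577116056, 'cx': 277.02862487942576, 'cy': 213.94050743098921, 'eye': array([ 37.76429419, 788.10387187, 851.08784083]), 'orientation': array([-0.10878202,  0.44645298,  0.8595983 , -0.22346583])}
top {'fx': 456.81277777145243, 'fy': 456.81277777145243, 'cx': 278.8777647811856, 'cy': 201.65301096250184, 'eye': array([ 329.87035562, -129.09713884, 1314.39080889]), 'orientation': array([-0.05028158,  0.06281349,  0.70493183, -0.70469663])}
wrist {'fx': 365.7809503720789, 'fy': 365.7809503720789, 'cx': 282.5778485953907, 'cy': 201.65883620850684, 'eye': array([ 284.90135975, -503.7787659 ,  373.25385732]), 'orientation': array([-0.11500568,  0.07681925, -0.54938154,  0.82404637])}
```

View pics/side0.png

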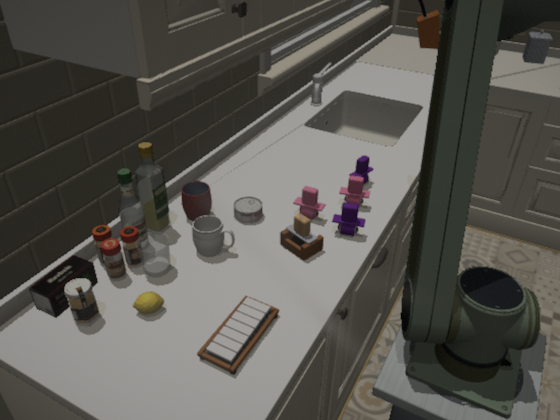

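View pics/top0.png

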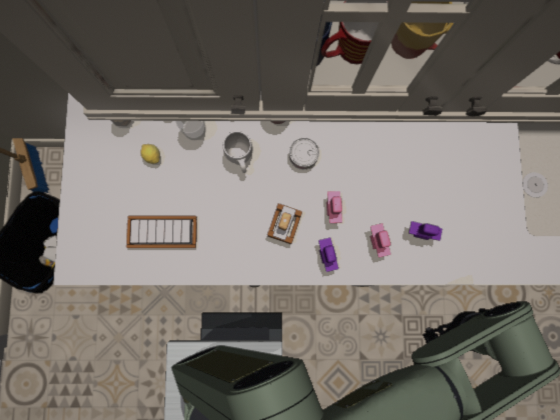

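View pics/wrist0.png

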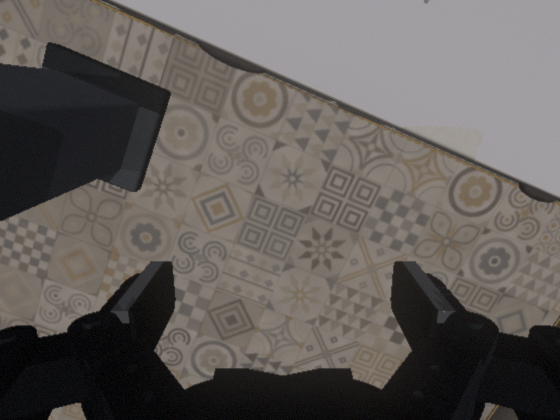

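```bash
cat > h.py <<'E'
import numpy as np,cv2
from scipy.spatial.transform import Rotation as R
def ray(c,px):
    px=np.asarray(px,float)
    d=np.array([(px[0]-c['cx'])/c['fx'],-(px[1]-c['cy'])/c['fy'],-1.])
    return np.array(c['eye']),R.from_quat(c['orientation']).apply(d)
def plane(c,px,z):
    e,d=ray(c,px); return e+d*(z-e[2])/d[2]
def proj(c,p):
    q=R.from_quat(c['orientation']).inv().apply(np.asarray(p)-c['eye'])
    return np.array([c['cx']-c['fx']*q[0]/q[2],c['cy']+c['fy']*q[1]/q[2]])
def tri(obs):
    A=np.zeros((3,3));b=np.zeros(3)
    for c,p in obs:
        e,d=ray(c,p);d=d/np.linalg.norm(d);M=np.eye(3)-np.outer(d,d);A+=M;b+=M@e
    x=np.linalg.solve(A,b)
    return x,[np.round(proj(c,x)-p,1) for c,p in obs]
E
python3 - <<'E'
from rig import arm
from h import *
ct=arm.get_calibration("top")
for p in [(162,232),(285,224),(285,220)]: print(p,plane(ct,p,30).round())
T=cv2.imread("pics/top0.png");S=cv2.imread("pics/side0.png")
a=cv2.resize(T[205:255,120:210],None,fx=8,fy=8,interpolation=2)
b=cv2.resize(T[195:255,260:320],None,fx=8,fy=8,interpolation=2)
c=cv2.resize(S[290:370,195:285],None,fx=7,fy=7,interpolation=2)
d=cv2.resize(S[205:265,270:330],None,fx=8,fy=8,interpolation=2)
for n,i in zip("abcd",(a,b,c,d)): cv2.imwrite(f"pics/z_{n}.png",i)
E
```

```text
(162, 232) [451. 176.  30.]
(285, 224) [ 473. -169.   30.]
(285, 220) [ 485. -169.   30.]
```

View pics/z_a.png

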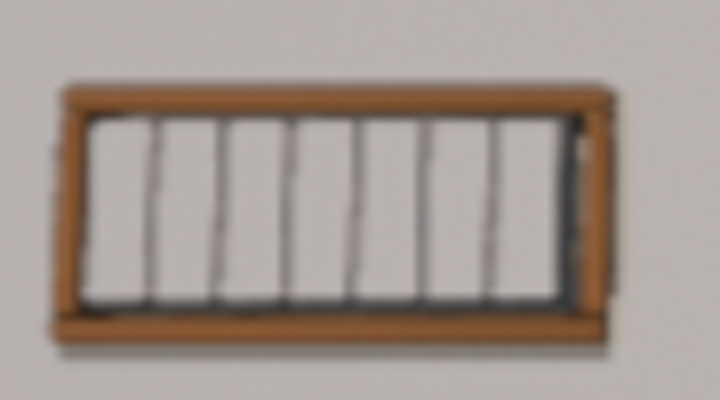

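View pics/z_b.png

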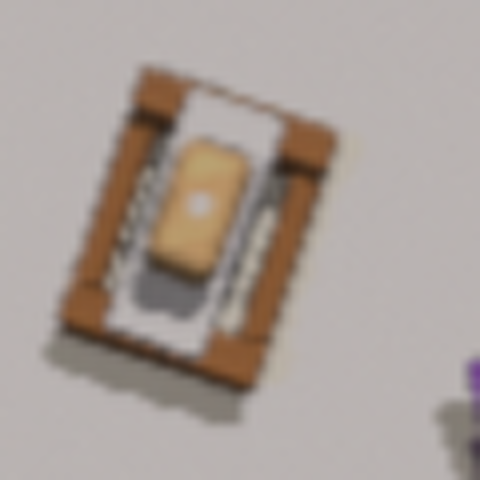

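View pics/z_d.png

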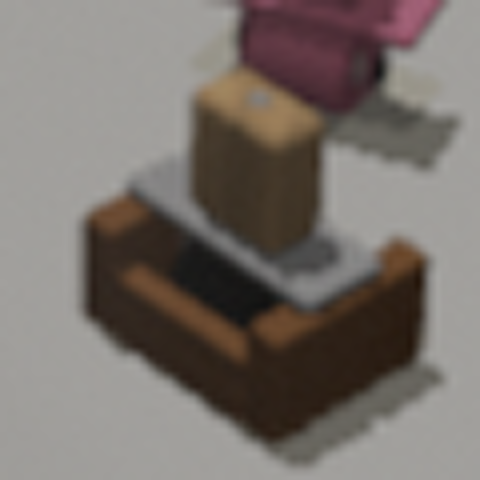

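```bash
python3 - <<'E'
from rig import arm
from h import *
ct=arm.get_calibration("top");cs=arm.get_calibration("side")
f=lambda x,y,ox,oy,s:((x+.5)/s-.5+ox,(y+.5)/s-.5+oy)
print(tri([(ct,f(200,203,260,195,8)),(cs,f(258,97,270,205,8))]))
# cheeks outer top corners in top view on z=46
st=[plane(ct,f(x,y,260,195,8),46) for x,y in [(145,68),(335,130),(245,390),(62,322)]]
st=np.array(st);print(st.round(1),st.mean(0));
bd=np.array([plane(ct,f(x,y,120,205,8),21) for x,y in [(65,88),(612,88),(606,340),(52,340)]])
print(bd.round(1),bd.mean(0))
for q in(st,bd):
    print([np.linalg.norm(q[i]-q[i-1]).round(1) for i in range(4)],[np.degrees(np.arctan2(*(q[i]-q[i-1])[[1,0]])).round(1) for i in range(4)])
E
```

```text
(array([ 476.24081681, -165.93994757,  101.76674681]), [array([-0., -0.]), array([0., 0.])])
[[ 530.7 -148.5   46. ]
 [ 508.8 -215.1   46. ]
 [ 417.7 -183.    46. ]
 [ 441.3 -119.5   46. ]] [ 474.63494753 -166.52652092   46.        ]
[[498.3 276.9  21. ]
 [498.4  83.5  21. ]
 [409.1  83.1  21. ]
 [409.2 276.9  21. ]] [453.74735443 180.10280407  21.        ]
[np.float64(93.9), np.float64(70.2), np.float64(96.5), np.float64(67.7)] [np.float64(-18.0), np.float64(-108.2), np.float64(160.6), np.float64(69.6)]
[np.float64(89.1), np.float64(193.4), np.float64(89.4), np.float64(193.8)] [np.float64(-0.0), np.float64(-90.0), np.float64(-179.8), np.float64(90.0)]
```

View pics/z_c.png

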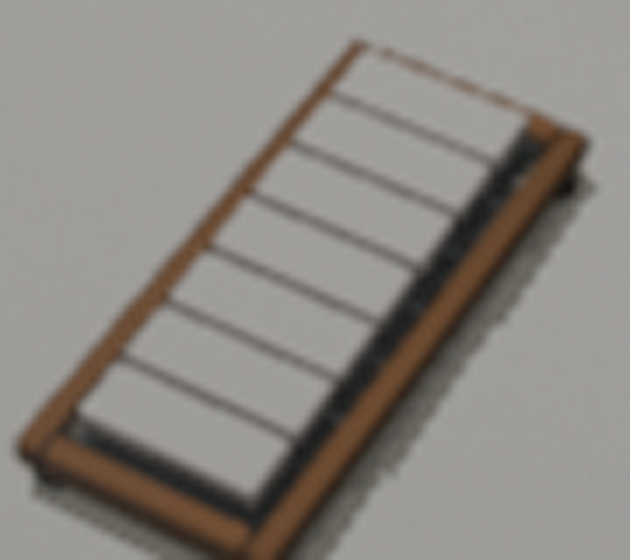

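Request:
apply_moves --steps '[[1,[0,0,0],[0,0,1]],[1,[0,0,0],[0,0,1]],[1,[0,0,0],[0,0,1]],[1,[0,0,0],[0,0,1]],[1,[0,0,0],[0,0,1]],[1,[0,0,0],[0,0,0.2]],[1,[0.25,-0.89,0],[0,0,0]],[1,[0.25,-0.89,0],[0,0,0]],[1,[0.25,-0.89,0],[0,0,0]],[1,[0.25,-0.89,0],[0,0,0]],[1,[0.25,-0.89,0],[0,0,0]],[1,[0.25,-0.89,0],[0,0,0]],[1,[0.25,-0.89,0],[0,0,0]],[1,[0.25,-0.89,0],[0,0,0]],[1,[0,0,0],[0,0,0]],[1,[0,0,0],[0,0,0]]]'

```text
clock: 2.15
position: [473.3, -165.9, 231.1]
eef_rot: [0.986, -0.164, -0.0, 0.0]
contact_force: [0.5, 0.3, 1.0]
opening: 1.004
```

```bash
python3 - <<'E'
from rig import arm
from h import *
o=arm.observe();print(o['clock'],o['position'].round(1),o['joint_pos'].round(2),o['contact_force'].round(2),R.from_quat(o['eef_rot']).as_matrix().round(3))
c=arm.get_calibration("wrist");print(c); I=arm.grab_frame("wrist"); cv2.imwrite("pics/w1.png",I)
print(proj(c,[476,-166,102]))
E
```

```text
2.15 [ 473.3 -165.9  231.1] [-0.36  0.2   1.73 -0.    1.21  1.54] [0.47 0.26 0.96] [[ 0.946 -0.324 -0.001]
 [-0.324 -0.946 -0.   ]
 [-0.001  0.001 -1.   ]]
{'fx': 365.7809503720789, 'fy': 365.7809503720789, 'cx': 282.5778485953907, 'cy': 201.65883620850684, 'eye': array([ 538.80379691, -188.3199808 ,  373.76977313]), 'orientation': array([ 0.0809568 , -0.11200243,  0.80581779, -0.57581172])}
[281.02395714 188.19629907]
```

View pics/w1.png

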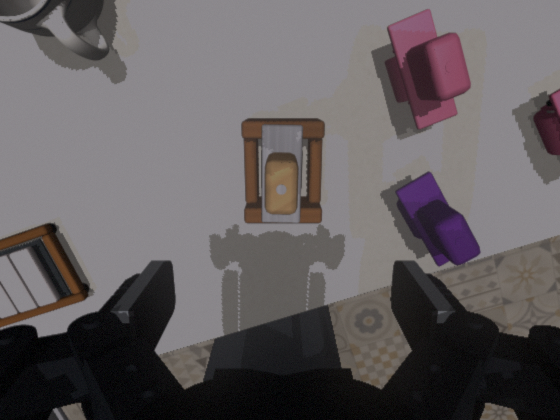

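```bash
python3 - <<'E'
from rig import arm
from h import *
c=arm.get_calibration("wrist");I=cv2.imread("pics/w1.png")
z=cv2.resize(I[105:235,225:345],None,fx=5,fy=5,interpolation=2);cv2.imwrite("pics/w1z.png",z)
hsv=cv2.cvtColor(I,cv2.COLOR_BGR2HSV)
m=((hsv[...,0]>3)&(hsv[...,0]<25)&(hsv[...,1]>80)).astype(np.uint8); m[:, :225]=0;m[:,345:]=0;m[:105]=0;m[235:]=0
pts=np.argwhere(m)[:,::-1].astype(np.float32)
print(cv2.minAreaRect(pts))
h=((hsv[...,2]>130)&(m>0)).astype(np.uint8)
ph=np.argwhere(h)[:,::-1].astype(np.float32);print(len(ph),cv2.minAreaRect(ph))
E
```

```text
((282.5, 171.0), (102.0, 81.0), 90.0)
786 ((280.0, 188.5), (24.0, 43.0), 0.0)
```

View pics/w1z.png

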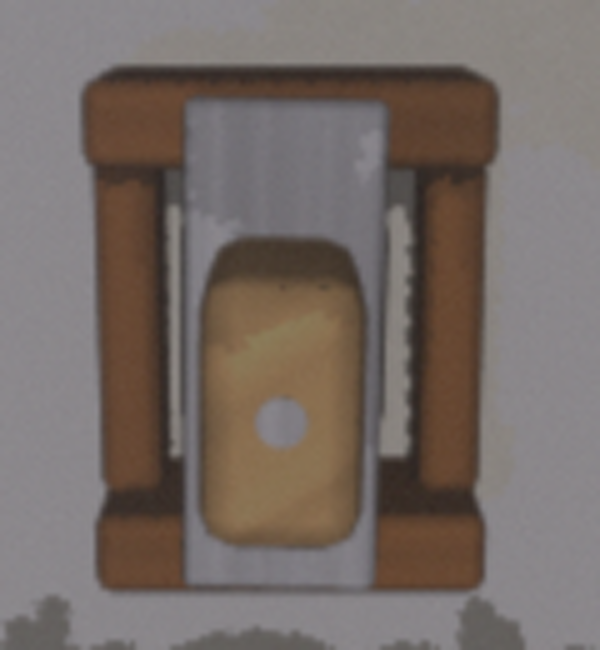

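```bash
python3 - <<'E'
from rig import arm
from h import *
c=arm.get_calibration("wrist");ct=arm.get_calibration("top");cs=arm.get_calibration("side")
f=lambda x,y:((x+.5)/5-.5+225,(y+.5)/5-.5+105)
g=lambda x,y,ox,oy,s:((x+.5)/s-.5+ox,(y+.5)/s-.5+oy)
print(tri([(c,f(281,422)),(ct,g(200,203,260,195,8)),(cs,g(258,97,270,205,8))]))
print(tri([(c,f(281,422)),(cs,g(258,97,270,205,8))]))
print("dot@102",plane(c,f(281,422),102))
def quad(P,z):
    q=np.array([plane(c,f(*p),z) for p in P]); print(q.round(1).tolist(),q.mean(0).round(1),[np.linalg.norm(q[i]-q[i-1]).round(1) for i in range(4)],[np.degrees(np.arctan2(*(q[i]-q[i-1])[[1,0]])).round(1) for i in range(4)])
quad([(85,82),(497,82),(485,588),(98,588)],46)
quad([(184,98),(388,98),(375,586),(183,586)],52)
E
```

```text
(array([ 475.86452662, -165.92139272,  102.12686157]), [array([-0.5, -0.6]), array([-0. ,  0.1]), array([ 0.1, -0.1])])
(array([ 475.68316152, -165.89334152,  102.08038026]), [array([-0.5, -0.4]), array([ 0.2, -0. ])])
dot@102 [ 475.22280418 -166.13548955  102.        ]
[[531.4, -149.0, 46.0], [507.9, -217.3, 46.0], [419.0, -187.4, 46.0], [442.9, -118.1, 46.0]] [ 475.3 -167.9   46. ] [np.float64(93.7), np.float64(72.3), np.float64(93.8), np.float64(73.3)] [np.float64(-19.2), np.float64(-109.0), np.float64(161.4), np.float64(71.0)]
[[523.4, -164.9, 52.0], [512.0, -198.2, 52.0], [428.2, -168.2, 52.0], [439.9, -134.5, 52.0]] [ 475.9 -166.4   52. ] [np.float64(88.9), np.float64(35.2), np.float64(89.0), np.float64(35.7)] [np.float64(-20.0), np.float64(-109.0), np.float64(160.3), np.float64(71.0)]
```

Request:
apply_moves --steps '[[1,[0.04,-0.01,0],[0,0,0.05]],[1,[0,0,0.6],[0,0,0]],[1,[0,0,0.8],[0,0,0]],[1,[0,0,0.8],[0,0,0]],[1,[0,0,0.4],[0,0,0]],[1,[0,0,0.2],[0,0,0]],[1,[0,0,0],[0,0,0]],[1,[0,0,0],[0,0,0]]]' --newtons 80

```text
clock: 3.2
position: [476.9, -166.6, 64.4]
eef_rot: [0.986, -0.169, 0.001, 0.0]
contact_force: [0.1, -0.4, 1.0]
opening: 1.001
```

```bash
python3 - <<'E'
from rig import arm
from h import *
o=arm.observe();print(o['clock'],o['position'].round(1),o['contact_force'].round(2))
I=arm.grab_frame("wrist"); cv2.imwrite("pics/w2.png",I)
E
```

```text
3.2 [ 476.9 -166.6   64.4] [ 0.12 -0.38  1.02]
```

View pics/w2.png

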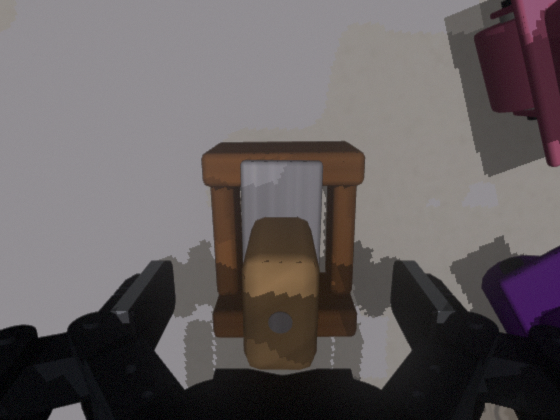

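Request:
apply_moves --steps '[[0,[0,0,0],[0,0,0]],[0,[0,0,0],[0,0,0]],[0,[0,0,0],[0,0,0]],[0,[0,0,0],[0,0,0]],[0,[0,0,0],[0,0,0]],[0,[0,0,0],[0,0,0]]]' --newtons 80

```text
clock: 4.0
position: [476.2, -165.9, 63.6]
eef_rot: [0.986, -0.168, 0.0, -0.0]
contact_force: [0.1, 1.6, 4.7]
opening: 0.294
```

```bash
python3 - <<'E'
from rig import arm
from h import *
o=arm.observe();print(o['clock'],o['position'].round(1),o['contact_force'].round(2),o['wrist_torque'].round(2),o['opening'])
I=arm.grab_frame("wrist"); cv2.imwrite("pics/w3.png",I)
E
```

```text
4.0 [ 476.2 -165.9   63.6] [0.07 1.59 4.73] [0.27 0.08 0.02] 0.29363293541035357
```

View pics/w3.png

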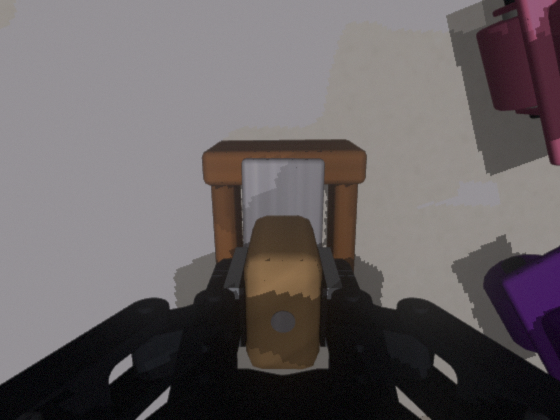

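Request:
apply_moves --steps '[[0,[0,0,-0.2],[0,0,0]],[0,[0,0,-0.4],[0,0,0]],[0,[0,0,-0.6],[0,0,0]],[0,[0,0,-0.6],[0,0,0]],[0,[0,0,0],[0,0,0]],[0,[0,0,0],[0,0,0]]]'

```text
clock: 4.8
position: [475.0, -165.8, 170.1]
eef_rot: [0.986, -0.168, -0.001, -0.0]
contact_force: [-0.2, 0.1, -3.9]
opening: 0.296
```

```bash
python3 - <<'E'
from rig import arm
from h import *
o=arm.observe();print(o['clock'],o['position'].round(1),o['contact_force'].round(2),o['wrist_torque'].round(2),o['opening'])
cv2.imwrite("pics/w4.png",arm.grab_frame("wrist"));cv2.imwrite("pics/s4.png",arm.grab_frame("side")[180:280,240:360].repeat(6,0).repeat(6,1))
E
```

```text
4.8 [ 475.  -165.8  170.1] [-0.18  0.06 -3.94] [-0.02 -0.01 -0.01] 0.2961532069566385
```

View pics/w4.png

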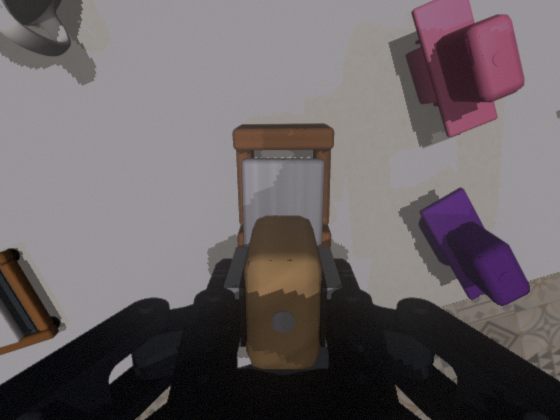

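View pics/s4.png

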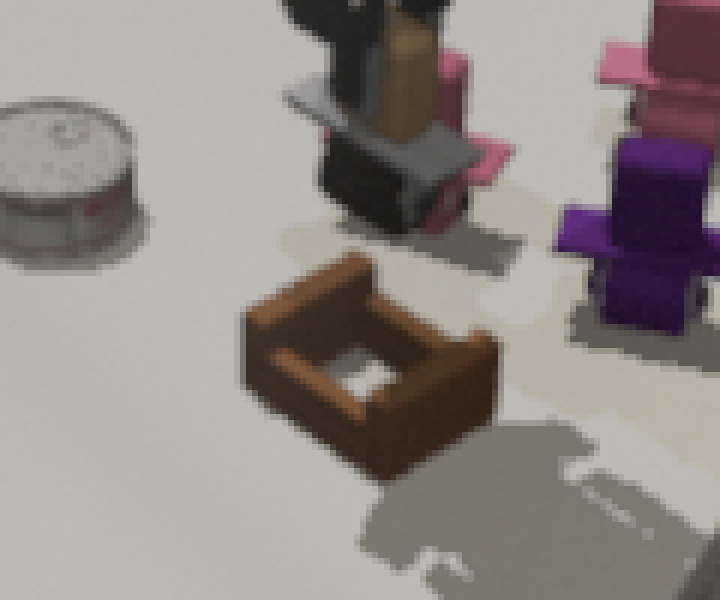

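Request:
apply_moves --steps '[[0,[0,0,0],[0,0,-0.8]],[0,[0,0,0],[0,0,-0.8]],[0,[0,0,0],[0,0,-0.82]],[0,[-0.05,-0.5,0],[0,0,0]],[0,[-0.06,-0.8,0],[0,0,0]],[0,[-0.06,-0.8,0],[0,0,0]],[0,[-0.06,-0.8,0],[0,0,0]],[0,[-0.06,-0.8,0],[0,0,0]],[0,[-0.06,-0.6,0],[0,0,0]],[0,[0,-0.26,0],[0,0,0]],[0,[0,0,0],[0,0,0]],[0,[0,0,0],[0,0,0]],[0,[0,0,0],[0,0,0]]]'

```text
clock: 6.52
position: [455.2, 106.5, 171.2]
eef_rot: [1.0, -0.001, -0.0, 0.0]
contact_force: [-0.4, -0.2, -3.4]
opening: 0.295
```

```bash
python3 - <<'E'
from rig import arm
from h import *
o=arm.observe();print(o['clock'],o['position'].round(1),o['contact_force'].round(2),o['wrist_torque'].round(2),o['opening'],R.from_quat(o['eef_rot']).as_matrix().round(3))
print(arm.get_calibration("wrist"))
cv2.imwrite("pics/w5.png",arm.grab_frame("wrist"));cv2.imwrite("pics/s5.png",arm.grab_frame("side")[240:380,170:310].repeat(4,0).repeat(4,1))
E
```

```text
6.525 [455.2 106.5 171.2] [-0.35 -0.21 -3.35] [-0.01  0.02  0.02] 0.2948313538978355 [[ 1.    -0.002 -0.   ]
 [-0.002 -1.    -0.   ]
 [-0.     0.    -1.   ]]
{'fx': 365.7809503720789, 'fy': 365.7809503720789, 'cx': 282.5778485953907, 'cy': 201.65883620850684, 'eye': array([524.4215459 , 106.47863645, 313.83216948]), 'orientation': array([ 0.09818825, -0.09724141,  0.70109568, -0.69954844])}
```

View pics/w5.png

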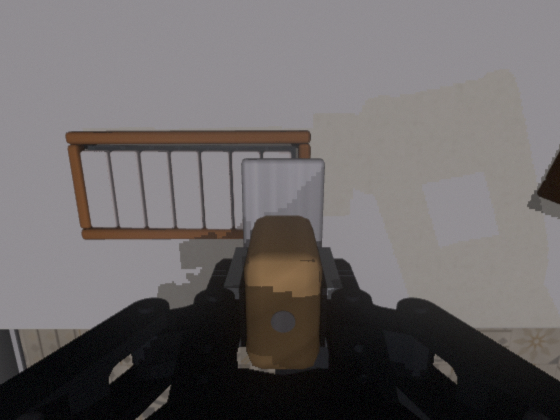

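View pics/s5.png

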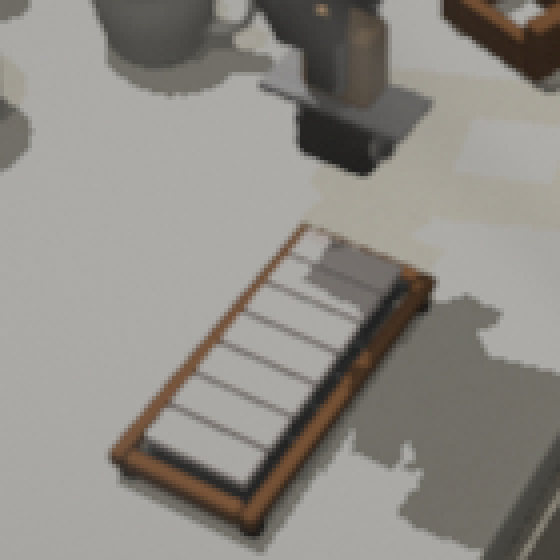

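```bash
python3 - <<'E'
from rig import arm
from h import *
c=arm.get_calibration("wrist")
I=cv2.imread("pics/w5.png")
cv2.imwrite("pics/w5z.png",cv2.resize(I[120:250,55:325],None,fx=3,fy=3,interpolation=2))
for p in [(67,133),(310,132),(83,240),(310,137),(67,138)]: print(p,plane(c,p,21).round(1))
for r in (175,210):
    g=I[r-8:r+9,75:250].mean(2).mean(0); ix=[i for i in range(2,172) if g[i]==g[i-2:i+3].min() and g[i]<g[max(0,i-8):i+9].mean()-12]
    print(r,[(i+75,plane(c,(i+75,r),33).round(1)[:2]) for i in ix])
E
```

```text
(67, 133) [497.9 276.6  21. ]
(310, 132) [498.3  84.7  21. ]
(83, 240) [407.3 277.7  21. ]
(310, 137) [494.4  84.6  21. ]
(67, 138) [494.  277.2  21. ]
175 [(81, array([466.5, 264. ])), (111, array([466.5, 240.6])), (141, array([466.4, 217.1])), (171, array([466.4, 193.7])), (201, array([466.3, 170.2])), (231, array([466.3, 146.8])), (242, array([466.3, 138.2]))]
210 [(80, array([437.9, 269.2])), (87, array([437.9, 263.5])), (116, array([437.9, 240.3])), (145, array([437.8, 217. ])), (174, array([437.7, 193.7])), (203, array([437.7, 170.4])), (232, array([437.6, 147.1])), (243, array([437.6, 138.3]))]
```

View pics/w5z.png

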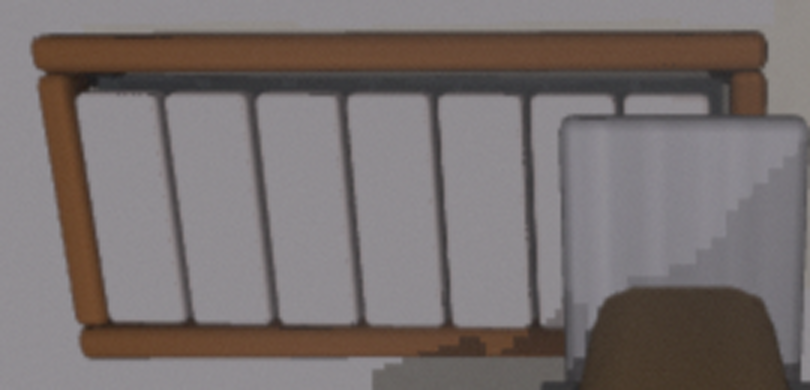

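Request:
apply_moves --steps '[[0,[-0.02,-0.03,0.2],[0,0,0]],[0,[0,0,0.4],[0,0,0]],[0,[0,0,0.3],[0,0,0]],[0,[0,0,0.08],[0,0,0]],[0,[0,0,0],[0,0,0]],[0,[0,0,0],[0,0,0]],[0,[0,0,0],[0,0,0]]]'

```text
clock: 7.5
position: [454.4, 109.4, 113.1]
eef_rot: [1.0, -0.0, 0.001, -0.0]
contact_force: [0.5, 0.3, -3.4]
opening: 0.296
```

Request:
apply_moves --steps '[[0,[0,0,0.03],[0,0,0]],[0,[0,0,0.02],[0,0,0]]]'

```text
clock: 7.75
position: [454.0, 109.4, 109.5]
eef_rot: [1.0, -0.0, 0.0, 0.0]
contact_force: [-0.1, -0.1, -3.3]
opening: 0.294
```

Request:
apply_moves --steps '[[0,[0,0,0.015],[0,0,0]],[0,[0,0,0.015],[0,0,0]]]'

```text
clock: 8.0
position: [453.9, 109.3, 107.6]
eef_rot: [1.0, -0.0, 0.0, 0.0]
contact_force: [-0.2, 0.8, -2.7]
opening: 0.292
```

Request:
apply_moves --steps '[[0,[0,0,0.015],[0,0,0]],[0,[0,0,0.015],[0,0,0]]]'

```text
clock: 8.25
position: [454.0, 109.3, 105.8]
eef_rot: [1.0, -0.0, 0.0, 0.0]
contact_force: [-0.4, -0.9, -3.1]
opening: 0.294
```

Request:
apply_moves --steps '[[0,[0,0,0.015],[0,0,0]],[0,[0,0,0.015],[0,0,0]]]'

```text
clock: 8.5
position: [453.9, 109.4, 104.0]
eef_rot: [1.0, -0.0, 0.0, 0.0]
contact_force: [-0.5, 0.1, -2.1]
opening: 0.292
```

Request:
apply_moves --steps '[[0,[0,0,0.015],[0,0,0]],[0,[0,0,0.015],[0,0,0]]]'

```text
clock: 8.75
position: [453.9, 109.4, 102.2]
eef_rot: [1.0, -0.0, 0.0, 0.0]
contact_force: [0.4, 0.3, -2.9]
opening: 0.295
```

Request:
apply_moves --steps '[[0,[0,0,0.015],[0,0,0]],[0,[0,0,0.015],[0,0,0]]]'

```text
clock: 9.0
position: [454.0, 109.3, 100.4]
eef_rot: [1.0, -0.0, 0.0, 0.0]
contact_force: [-0.6, 0.2, -3.9]
opening: 0.297
```

Request:
apply_moves --steps '[[0,[0,0,0.015],[0,0,0]],[0,[0,0,0.015],[0,0,0]]]'

```text
clock: 9.25
position: [453.9, 109.3, 98.6]
eef_rot: [1.0, -0.0, -0.0, 0.0]
contact_force: [0.6, -0.0, -2.0]
opening: 0.299
```

Request:
apply_moves --steps '[[0,[0,0,0.015],[0,0,0]],[0,[0,0,0.015],[0,0,0]]]'

```text
clock: 9.5
position: [454.1, 109.5, 97.2]
eef_rot: [1.0, -0.0, 0.0, -0.0]
contact_force: [-0.9, 0.8, 2.3]
opening: 0.298
```

Request:
apply_moves --steps '[[0,[0,0,0.015],[0,0,0]]]'

```text
clock: 9.62
position: [454.2, 109.5, 96.6]
eef_rot: [1.0, -0.0, 0.0, -0.0]
contact_force: [-1.8, -0.0, 3.9]
opening: 0.296
```

Request:
apply_moves --steps '[[0,[0,0,0.015],[0,0,0]]]'

```text
clock: 9.75
position: [454.2, 109.5, 95.5]
eef_rot: [1.0, -0.0, 0.0, -0.0]
contact_force: [-1.1, 0.8, 3.8]
opening: 0.289
```

Request:
apply_moves --steps '[[0,[0,0,0.012],[0,0,0]]]'

```text
clock: 9.88
position: [454.2, 109.4, 94.6]
eef_rot: [1.0, -0.0, 0.0, -0.0]
contact_force: [-1.3, 0.4, 3.6]
opening: 0.293
```

Request:
apply_moves --steps '[[0,[0,0,0.01],[0,0,0]]]'

```text
clock: 10.0
position: [454.1, 109.4, 93.9]
eef_rot: [1.0, -0.0, 0.0, -0.0]
contact_force: [-1.3, 0.1, 4.5]
opening: 0.295
```

Request:
apply_moves --steps '[[0,[0,0,0.01],[0,0,0]]]'

```text
clock: 10.12
position: [454.2, 109.4, 93.3]
eef_rot: [1.0, -0.0, 0.0, -0.0]
contact_force: [-2.1, 0.4, 6.4]
opening: 0.292
```

Request:
apply_moves --steps '[[0,[0,0,0.005],[0,0,0]]]'

```text
clock: 10.25
position: [454.2, 109.4, 93.2]
eef_rot: [1.0, -0.0, 0.0, -0.0]
contact_force: [-1.6, -0.3, 7.9]
opening: 0.29
```

Request:
apply_moves --steps '[[0,[0,0,0.005],[0,0,0]]]'

```text
clock: 10.38
position: [454.3, 109.5, 93.1]
eef_rot: [1.0, -0.0, 0.0, -0.0]
contact_force: [-1.7, -0.2, 7.8]
opening: 0.295
```

Request:
apply_moves --steps '[[0,[0,-0.03,0],[0,0,0]],[0,[0,-0.04,0.002],[0,0,0]]]'

```text
clock: 10.62
position: [454.3, 113.1, 93.1]
eef_rot: [1.0, 0.0, 0.0, 0.001]
contact_force: [-1.2, -3.5, 9.8]
opening: 0.293
```

Request:
apply_moves --steps '[[0,[0,-0.04,0],[0,0,0]],[0,[0,-0.04,0],[0,0,0]]]'

```text
clock: 10.88
position: [454.3, 117.6, 93.1]
eef_rot: [1.0, 0.0, 0.0, 0.001]
contact_force: [-1.3, -2.4, 8.2]
opening: 0.29
```

Request:
apply_moves --steps '[[0,[0,-0.04,0],[0,0,0]],[0,[0,-0.04,0],[0,0,0]]]'

```text
clock: 11.12
position: [454.3, 123.1, 93.0]
eef_rot: [1.0, -0.0, 0.0, 0.0]
contact_force: [-0.7, 0.5, 7.3]
opening: 0.29
```

Request:
apply_moves --steps '[[0,[0,-0.04,0.003],[0,0,0]],[0,[0,-0.04,0.003],[0,0,0]]]'

```text
clock: 11.38
position: [454.3, 128.1, 92.7]
eef_rot: [1.0, -0.0, 0.0, -0.0]
contact_force: [-2.0, -0.7, 8.4]
opening: 0.296
```

Request:
apply_moves --steps '[[0,[0,-0.04,0],[0,0,0]],[0,[0,-0.04,0],[0,0,0]]]'

```text
clock: 11.62
position: [454.3, 133.0, 92.6]
eef_rot: [1.0, -0.0, 0.0, -0.0]
contact_force: [-1.2, -0.2, 6.8]
opening: 0.296
```

Request:
apply_moves --steps '[[0,[0,-0.04,0],[0,0,0]],[0,[0,-0.04,0],[0,0,0]]]'

```text
clock: 11.88
position: [454.3, 137.2, 92.6]
eef_rot: [1.0, 0.0, 0.0, 0.001]
contact_force: [-0.6, -4.1, 8.6]
opening: 0.291
```

Request:
apply_moves --steps '[[0,[0,-0.04,0.003],[0,0,0]],[0,[0,-0.04,0.003],[0,0,0]]]'

```text
clock: 12.12
position: [454.4, 141.7, 92.3]
eef_rot: [1.0, 0.0, 0.001, 0.001]
contact_force: [-0.8, -2.3, 8.0]
opening: 0.29
```

Request:
apply_moves --steps '[[0,[0,-0.04,0.003],[0,0,0]],[0,[0,-0.04,0.003],[0,0,0]]]'

```text
clock: 12.38
position: [454.4, 147.2, 92.0]
eef_rot: [1.0, -0.0, 0.001, 0.0]
contact_force: [-0.9, -0.4, 8.1]
opening: 0.292
```

Request:
apply_moves --steps '[[0,[0,-0.04,0.003],[0,0,0]],[0,[0,-0.04,0.003],[0,0,0]]]'

```text
clock: 12.62
position: [454.4, 152.2, 91.8]
eef_rot: [1.0, -0.0, 0.001, -0.0]
contact_force: [-1.8, -0.1, 10.0]
opening: 0.293
```

Request:
apply_moves --steps '[[0,[0,-0.04,0.002],[0,0,0]],[0,[0,-0.04,0.002],[0,0,0]]]'

```text
clock: 12.88
position: [454.4, 157.1, 91.6]
eef_rot: [1.0, -0.0, 0.001, -0.0]
contact_force: [-1.1, -0.7, 8.7]
opening: 0.29
```

Request:
apply_moves --steps '[[0,[0,-0.04,0.002],[0,0,0]],[0,[0,-0.04,0.002],[0,0,0]]]'

```text
clock: 13.12
position: [454.4, 161.4, 91.4]
eef_rot: [1.0, 0.0, 0.001, 0.0]
contact_force: [-1.5, -4.5, 11.3]
opening: 0.301
```

Request:
apply_moves --steps '[[0,[0,-0.04,0.002],[0,0,0]],[0,[0,-0.04,0.002],[0,0,0]]]'

```text
clock: 13.38
position: [454.5, 165.8, 91.3]
eef_rot: [1.0, 0.0, 0.001, 0.001]
contact_force: [-1.6, -2.4, 10.8]
opening: 0.295
```

Request:
apply_moves --steps '[[0,[0,-0.04,0.002],[0,0,0]],[0,[0,-0.04,0.002],[0,0,0]]]'

```text
clock: 13.62
position: [454.5, 171.3, 90.9]
eef_rot: [1.0, -0.0, 0.001, -0.0]
contact_force: [-1.4, -0.3, 7.6]
opening: 0.295
```

Request:
apply_moves --steps '[[0,[0,-0.04,0.003],[0,0,0]],[0,[0,-0.04,0.002],[0,0,0]]]'

```text
clock: 13.88
position: [454.5, 176.4, 90.7]
eef_rot: [1.0, -0.0, 0.001, -0.0]
contact_force: [-2.1, 0.5, 9.2]
opening: 0.294
```

Request:
apply_moves --steps '[[0,[0,-0.04,0.002],[0,0,0]],[0,[0,-0.04,0.002],[0,0,0]]]'

```text
clock: 14.12
position: [454.5, 181.2, 90.4]
eef_rot: [1.0, -0.0, 0.001, -0.0]
contact_force: [-1.9, 0.1, 10.0]
opening: 0.297
```

Request:
apply_moves --steps '[[0,[0,-0.04,0.002],[0,0,0]],[0,[0,-0.04,0.002],[0,0,0]]]'

```text
clock: 14.38
position: [454.5, 185.6, 90.2]
eef_rot: [1.0, 0.0, 0.001, 0.0]
contact_force: [-0.8, -4.7, 10.7]
opening: 0.292
```

Request:
apply_moves --steps '[[0,[0,-0.04,0.002],[0,0,0]],[0,[0,-0.04,0.002],[0,0,0]]]'

```text
clock: 14.62
position: [454.6, 189.8, 90.0]
eef_rot: [1.0, 0.0, 0.001, 0.001]
contact_force: [-1.6, -2.6, 10.4]
opening: 0.297
```

Request:
apply_moves --steps '[[0,[0,-0.04,0.002],[0,0,0]],[0,[0,-0.04,0.002],[0,0,0]]]'

```text
clock: 14.88
position: [454.6, 195.3, 89.6]
eef_rot: [1.0, -0.0, 0.001, -0.0]
contact_force: [-1.9, -0.5, 9.0]
opening: 0.297
```

Request:
apply_moves --steps '[[0,[0,-0.04,0.003],[0,0,0]],[0,[0,-0.04,0.002],[0,0,0]]]'

```text
clock: 15.12
position: [454.6, 200.4, 89.3]
eef_rot: [1.0, -0.0, 0.001, -0.0]
contact_force: [-1.5, 0.4, 8.6]
opening: 0.296
```

Request:
apply_moves --steps '[[0,[0,-0.04,0.002],[0,0,0]],[0,[0,-0.04,0.002],[0,0,0]]]'

```text
clock: 15.38
position: [454.6, 205.2, 89.0]
eef_rot: [1.0, -0.0, 0.001, -0.0]
contact_force: [-1.2, 0.6, 8.1]
opening: 0.29
```

Request:
apply_moves --steps '[[0,[0,-0.04,0.002],[0,0,0]],[0,[0,-0.04,0.002],[0,0,0]]]'

```text
clock: 15.62
position: [454.5, 209.4, 88.7]
eef_rot: [1.0, 0.0, 0.001, 0.0]
contact_force: [-0.7, -4.0, 8.9]
opening: 0.295
```

Request:
apply_moves --steps '[[0,[0,-0.04,0.003],[0,0,0]],[0,[0,-0.04,0.002],[0,0,0]]]'

```text
clock: 15.88
position: [454.6, 213.8, 88.4]
eef_rot: [1.0, 0.0, 0.001, 0.001]
contact_force: [-1.1, -3.4, 9.1]
opening: 0.294
```

Request:
apply_moves --steps '[[0,[0,-0.04,0.002],[0,0,0]],[0,[0,-0.04,0.002],[0,0,0]]]'

```text
clock: 16.12
position: [454.6, 219.3, 88.1]
eef_rot: [1.0, -0.0, 0.001, -0.0]
contact_force: [-1.2, -0.8, 6.7]
opening: 0.293
```

Request:
apply_moves --steps '[[0,[0,-0.04,0.005],[0,0,0]],[0,[0,-0.04,0.004],[0,0,0]]]'

```text
clock: 16.38
position: [454.7, 224.5, 87.7]
eef_rot: [1.0, -0.0, 0.001, -0.001]
contact_force: [-0.8, 0.8, 8.6]
opening: 0.291
```

Request:
apply_moves --steps '[[0,[0,-0.04,0.003],[0,0,0]],[0,[0,-0.04,0.003],[0,0,0]]]'

```text
clock: 16.62
position: [454.8, 229.4, 87.4]
eef_rot: [1.0, -0.0, 0.001, -0.001]
contact_force: [-0.9, 0.4, 8.6]
opening: 0.297
```

Request:
apply_moves --steps '[[0,[0,-0.04,0.003],[0,0,0]],[0,[0,-0.04,0.002],[0,0,0]]]'

```text
clock: 16.88
position: [454.6, 233.5, 87.0]
eef_rot: [1.0, 0.0, 0.001, 0.0]
contact_force: [-0.4, -3.4, 9.1]
opening: 0.298
```

Request:
apply_moves --steps '[[0,[0,-0.04,0.003],[0,0,0]],[0,[0,-0.04,0.002],[0,0,0]]]'

```text
clock: 17.12
position: [454.7, 237.8, 86.7]
eef_rot: [1.0, 0.0, 0.001, 0.001]
contact_force: [-0.3, -2.7, 8.1]
opening: 0.293
```

Request:
apply_moves --steps '[[0,[0,-0.04,0.003],[0,0,0]],[0,[0,-0.04,0.003],[0,0,0]]]'

```text
clock: 17.38
position: [454.8, 243.4, 86.3]
eef_rot: [1.0, -0.0, 0.001, -0.0]
contact_force: [0.1, -0.7, 7.4]
opening: 0.295
```

Request:
apply_moves --steps '[[0,[0,-0.04,0.004],[0,0,0]],[0,[0,-0.04,0.004],[0,0,0]]]'

```text
clock: 17.62
position: [454.8, 248.5, 85.9]
eef_rot: [1.0, -0.0, 0.001, -0.001]
contact_force: [-1.0, 0.5, 7.6]
opening: 0.293
```

Request:
apply_moves --steps '[[0,[0,-0.04,0.004],[0,0,0]],[0,[0,-0.03,0.004],[0,0,0]],[0,[0,0,0.003],[0,0,0]]]'

```text
clock: 18.0
position: [454.9, 253.1, 85.4]
eef_rot: [1.0, -0.0, 0.001, -0.001]
contact_force: [-1.1, 1.4, 9.1]
opening: 0.292
```

```bash
python3 - <<'E'
from rig import arm
from h import *
o=arm.observe();print(o['clock'],o['position'].round(1),o['contact_force'].round(2),o['wrist_torque'].round(2),o['opening'])
I=arm.grab_frame("side");cv2.imwrite("pics/s6.png",cv2.resize(I[250:370,180:300],None,fx=5,fy=5,interpolation=2));cv2.imwrite("pics/w6.png",arm.grab_frame("wrist"))
E
```

```text
18.0 [454.9 253.1  85.4] [-1.06  1.41  9.07] [0.29 0.31 0.02] 0.29219267061796833
```

View pics/s6.png

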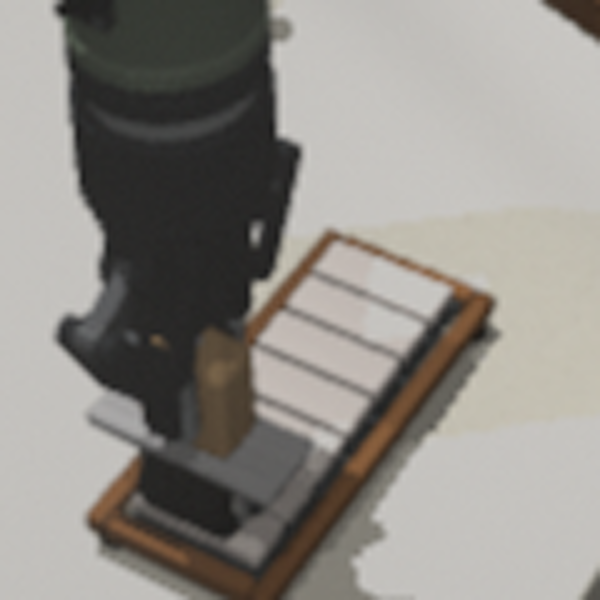

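View pics/w6.png

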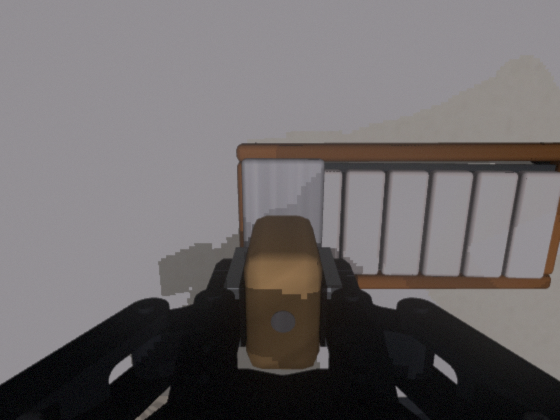

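```bash
python3 - <<'E'
from h import *
A=cv2.imread("pics/w4.png",0);ims={n:cv2.imread(f"pics/{n}.png",0) for n in("w3","w5","w6")}
def loc(I,x0,y0,x1,y1,T):
    t=A[y0:y1,x0:x1]; r=cv2.matchTemplate(I[y0-6:y1+6,x0-6:x1+6],t,cv2.TM_CCOEFF_NORMED)
    _,v,_,(mx,my)=cv2.minMaxLoc(r)
    def sub(a,i):
        if i<=0 or i>=len(a)-1:return i
        d=a[i-1]-2*a[i]+a[i+1];return i+.5*(a[i-1]-a[i+1])/d
    return round(sub(r[my],mx)-6,2),round(sub(r[:,mx],my)-6,2),round(float(v),3)
for n,I in ims.items():
    print(n,"dot",loc(I,268,308,300,336,A),"handle bottom",loc(I,246,345,322,374,A),"handle back top",loc(I,245,208,322,232,A),"plate far",loc(I,238,150,330,170,A))
E
```

```text
w3 dot (np.float32(0.04), np.float32(-0.0), 0.805) handle bottom (-6, np.float32(4.16), 0.72) handle back top (np.float32(-0.03), np.float32(0.01), 0.998) plate far (np.float32(0.06), np.float32(-0.15), 0.873)
w5 dot (np.float32(-0.01), np.float32(-0.06), 0.816) handle bottom (np.float32(1.74), np.float32(3.86), 0.81) handle back top (np.float32(-0.03), np.float32(-0.05), 0.98) plate far (-6, np.float32(0.2), 0.369)
w6 dot (np.float32(-0.03), np.float32(-0.09), 0.83) handle bottom (-6, np.float32(4.34), 0.709) handle back top (np.float32(-0.06), np.float32(0.01), 0.98) plate far (np.float32(0.42), np.float32(-0.14), 0.844)
```

Request:
apply_moves --steps '[[0,[0,0,0],[0,0,0]],[0,[0,0,0],[0,0,0]],[0,[0,0,0],[0,0,0]]]'

```text
clock: 18.48
position: [454.9, 253.0, 85.5]
eef_rot: [1.0, -0.0, 0.001, -0.001]
contact_force: [-0.2, 1.7, 8.3]
opening: 0.292
```

Request:
apply_moves --steps '[[0,[0,0,0.005],[0,0,0]],[0,[0,0,0],[0,0,0]]]'

```text
clock: 18.73
position: [455.0, 253.0, 85.3]
eef_rot: [1.0, -0.0, 0.001, -0.001]
contact_force: [-1.4, 1.4, 10.1]
opening: 0.293
```

Request:
apply_moves --steps '[[0,[0,0,0.005],[0,0,0]],[0,[0,0,0],[0,0,0]]]'

```text
clock: 18.98
position: [455.0, 253.1, 85.2]
eef_rot: [1.0, -0.0, 0.001, -0.001]
contact_force: [-1.6, 1.2, 10.6]
opening: 0.294
```

Request:
apply_moves --steps '[[0,[0,0.04,-0.002],[0,0,0]],[0,[0,0.04,-0.002],[0,0,0]]]'

```text
clock: 19.23
position: [455.0, 248.4, 85.5]
eef_rot: [1.0, -0.0, 0.001, -0.001]
contact_force: [-1.2, 1.4, 10.8]
opening: 0.294
```

Request:
apply_moves --steps '[[0,[0,0.04,-0.003],[0,0,0]],[0,[0,0.04,-0.003],[0,0,0]]]'

```text
clock: 19.48
position: [455.0, 243.6, 85.9]
eef_rot: [1.0, -0.0, 0.001, -0.001]
contact_force: [-2.6, 1.5, 11.2]
opening: 0.293
```

Request:
apply_moves --steps '[[0,[0,0.04,-0.003],[0,0,0]],[0,[0,0.04,-0.003],[0,0,0]]]'

```text
clock: 19.73
position: [455.0, 238.8, 86.3]
eef_rot: [1.0, -0.0, 0.001, -0.001]
contact_force: [-2.2, 2.1, 12.3]
opening: 0.292
```

Request:
apply_moves --steps '[[0,[0,0.04,-0.003],[0,0,0]],[0,[0,0.04,-0.003],[0,0,0]]]'

```text
clock: 19.98
position: [455.0, 234.0, 86.7]
eef_rot: [1.0, -0.0, 0.001, -0.001]
contact_force: [-2.4, 1.6, 13.0]
opening: 0.299
```

Request:
apply_moves --steps '[[0,[0,0.04,-0.003],[0,0,0]],[0,[0,0.04,-0.003],[0,0,0]]]'

```text
clock: 20.23
position: [454.9, 229.2, 87.1]
eef_rot: [1.0, -0.0, 0.001, -0.001]
contact_force: [-2.1, 1.9, 12.0]
opening: 0.291
```

Request:
apply_moves --steps '[[0,[0,0.04,-0.003],[0,0,0]],[0,[0,0.04,-0.003],[0,0,0]]]'

```text
clock: 20.48
position: [454.9, 224.3, 87.5]
eef_rot: [1.0, -0.0, 0.001, -0.001]
contact_force: [-1.8, 1.7, 12.0]
opening: 0.293
```

Request:
apply_moves --steps '[[0,[0,0.04,-0.003],[0,0,0]],[0,[0,0.04,-0.003],[0,0,0]]]'

```text
clock: 20.72
position: [454.9, 219.5, 87.8]
eef_rot: [1.0, -0.0, 0.001, -0.001]
contact_force: [-2.4, 1.7, 13.4]
opening: 0.296
```

Request:
apply_moves --steps '[[0,[0,0.04,-0.003],[0,0,0]],[0,[0,0.04,-0.003],[0,0,0]]]'

```text
clock: 20.98
position: [454.9, 214.7, 88.2]
eef_rot: [1.0, -0.0, 0.001, -0.001]
contact_force: [-2.3, 2.0, 13.7]
opening: 0.301
```

Request:
apply_moves --steps '[[0,[0,0.04,-0.003],[0,0,0]],[0,[0,0.04,-0.003],[0,0,0]]]'

```text
clock: 21.22
position: [454.9, 209.9, 88.6]
eef_rot: [1.0, -0.0, 0.001, -0.001]
contact_force: [-2.0, 1.3, 13.8]
opening: 0.297
```

Request:
apply_moves --steps '[[0,[0,0.04,-0.003],[0,0,0]],[0,[0,0.04,-0.003],[0,0,0]]]'

```text
clock: 21.48
position: [454.9, 205.0, 88.9]
eef_rot: [1.0, -0.0, 0.001, -0.001]
contact_force: [-2.7, 1.1, 12.8]
opening: 0.294
```

Request:
apply_moves --steps '[[0,[0,0.04,-0.003],[0,0,0]],[0,[0,0.04,-0.003],[0,0,0]]]'

```text
clock: 21.72
position: [454.8, 200.2, 89.2]
eef_rot: [1.0, -0.0, 0.001, -0.001]
contact_force: [-2.9, 1.2, 13.2]
opening: 0.297
```

Request:
apply_moves --steps '[[0,[0,0.04,-0.003],[0,0,0]],[0,[0,0.04,-0.003],[0,0,0]]]'

```text
clock: 21.98
position: [454.8, 195.3, 89.5]
eef_rot: [1.0, -0.0, 0.001, -0.001]
contact_force: [-1.7, 1.8, 11.8]
opening: 0.293
```

Request:
apply_moves --steps '[[0,[0,0.04,-0.003],[0,0,0]],[0,[0,0.04,-0.003],[0,0,0]]]'

```text
clock: 22.22
position: [454.8, 190.5, 89.8]
eef_rot: [1.0, -0.0, 0.001, -0.001]
contact_force: [-2.1, 1.3, 11.9]
opening: 0.296
```

Request:
apply_moves --steps '[[0,[0,0.04,-0.003],[0,0,0]],[0,[0,0.04,-0.003],[0,0,0]],[0,[0,0.04,-0.002],[0,0,0]],[0,[0,0.04,-0.002],[0,0,0]]]'

```text
clock: 22.72
position: [454.8, 180.8, 90.4]
eef_rot: [1.0, -0.0, 0.001, -0.001]
contact_force: [-2.4, 0.5, 12.4]
opening: 0.295
```

Request:
apply_moves --steps '[[0,[0,0.04,-0.002],[0,0,0]],[0,[0,0.04,-0.002],[0,0,0]],[0,[0,0.04,-0.002],[0,0,0]],[0,[0,0.04,-0.002],[0,0,0]]]'

```text
clock: 23.22
position: [454.7, 171.2, 90.8]
eef_rot: [1.0, -0.0, 0.001, -0.001]
contact_force: [-1.9, 2.0, 11.5]
opening: 0.296
```

Request:
apply_moves --steps '[[0,[0,0.04,-0.002],[0,0,0]],[0,[0,0.04,-0.002],[0,0,0]],[0,[0,0.04,-0.002],[0,0,0]],[0,[0,0.04,-0.002],[0,0,0]]]'

```text
clock: 23.72
position: [454.7, 161.5, 91.3]
eef_rot: [1.0, -0.0, 0.001, -0.001]
contact_force: [-2.5, 1.6, 11.2]
opening: 0.297
```

Request:
apply_moves --steps '[[0,[0,0.04,-0.002],[0,0,0]],[0,[0,0.04,-0.002],[0,0,0]],[0,[0,0.04,-0.002],[0,0,0]],[0,[0,0.04,-0.002],[0,0,0]]]'

```text
clock: 24.22
position: [454.7, 151.9, 91.7]
eef_rot: [1.0, -0.0, 0.001, -0.001]
contact_force: [-2.6, 0.8, 10.4]
opening: 0.292
```

Request:
apply_moves --steps '[[0,[0,0.04,-0.002],[0,0,0]],[0,[0,0.04,-0.001],[0,0,0]],[0,[0,0.04,-0.001],[0,0,0]],[0,[0,0.04,-0.001],[0,0,0]]]'

```text
clock: 24.72
position: [454.7, 142.2, 92.0]
eef_rot: [1.0, -0.0, 0.001, -0.001]
contact_force: [-3.0, 0.7, 11.4]
opening: 0.294
```

Request:
apply_moves --steps '[[0,[0,0.04,-0.001],[0,0,0]],[0,[0,0.04,-0.001],[0,0,0]],[0,[0,0.04,-0.001],[0,0,0]],[0,[0,0.04,-0.001],[0,0,0]]]'

```text
clock: 25.22
position: [454.7, 132.6, 92.2]
eef_rot: [1.0, -0.0, 0.001, -0.001]
contact_force: [-2.0, 0.9, 11.8]
opening: 0.296
```

Request:
apply_moves --steps '[[0,[0,0.04,-0.001],[0,0,0]],[0,[0,0.04,-0.001],[0,0,0]],[0,[0,0.04,-0.001],[0,0,0]],[0,[0,0.04,-0.001],[0,0,0]]]'

```text
clock: 25.72
position: [454.7, 122.9, 92.4]
eef_rot: [1.0, -0.0, 0.001, -0.0]
contact_force: [-1.6, 1.3, 11.9]
opening: 0.294
```

Request:
apply_moves --steps '[[0,[0,0.04,-0.001],[0,0,0]],[0,[0,0.04,-0.001],[0,0,0]],[0,[0,0.04,-0.001],[0,0,0]],[0,[0,0.04,-0.001],[0,0,0]],[0,[0,0.03,0],[0,0,0]]]'

```text
clock: 26.35
position: [454.7, 111.4, 92.7]
eef_rot: [1.0, -0.0, 0.001, -0.0]
contact_force: [-1.3, 1.1, 12.0]
opening: 0.294
```

Request:
apply_moves --steps '[[0,[0,0,-0.1],[0,0,0]],[0,[0,0,-0.3],[0,0,0]],[0,[0,0,-0.5],[0,0,0]],[0,[0,0,-0.4],[0,0,0]],[0,[0.05,0.4,0],[0,0,0]],[0,[0.06,0.8,0],[0,0,0]],[0,[0.06,0.8,0],[0,0,0]],[0,[0.06,0.8,0],[0,0,0]],[0,[0.06,0.8,0],[0,0,0]],[0,[0.06,0.7,0],[0,0,0]],[0,[0,0.33,0],[0,0,0]],[0,[0,0,0],[0,0,0.6]],[0,[0,0,0],[0,0,0.6]],[0,[0,0,0],[0,0,0.6]],[0,[0,0,0],[0,0,0.62]],[0,[0,0,0],[0,0,0]],[0,[0,0,0],[0,0,0]],[0,[0,0,0],[0,0,0]]]'

```text
clock: 28.6
position: [474.8, -166.5, 169.4]
eef_rot: [0.986, -0.168, -0.0, -0.0]
contact_force: [-0.2, -0.4, -3.3]
opening: 0.295
```

```bash
python3 - <<'E'
from rig import arm
from h import *
o=arm.observe();m=R.from_quat(o['eef_rot']).as_matrix();print(o['clock'],o['position'].round(1),o['contact_force'].round(2),np.degrees(np.arctan2(m[1,0],m[0,0])),m.round(3))
d=np.array([476.,-166.4,0])-o['position'];print("units to park xy",(m.T@d/60).round(3))
cv2.imwrite("pics/w7.png",arm.grab_frame("wrist"))
I=arm.grab_frame("side");cv2.imwrite("pics/s7.png",np.hstack([cv2.resize(I[180:280,240:340],None,fx=4,fy=4,interpolation=2),cv2.resize(I[280:380,190:290],None,fx=4,fy=4,interpolation=2)]))
E
```

```text
28.6 [ 474.8 -166.5  169.4] [-0.19 -0.36 -3.31] -19.332179792928205 [[ 0.944 -0.331 -0.   ]
 [-0.331 -0.944  0.   ]
 [-0.    -0.    -1.   ]]
units to park xy [ 0.02  -0.007  2.823]
```

View pics/w7.png

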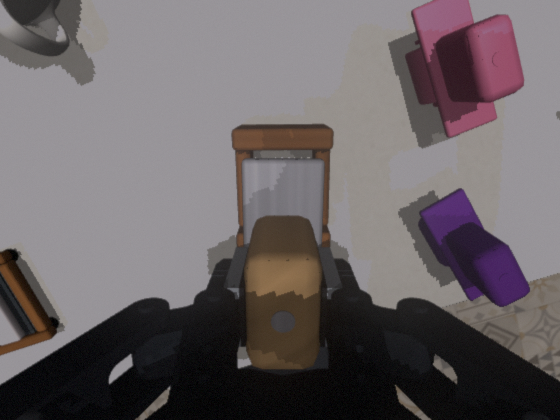

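View pics/s7.png

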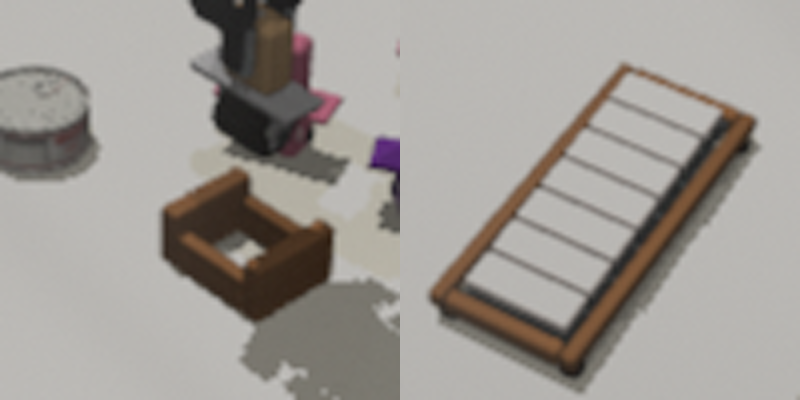

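Request:
apply_moves --steps '[[0,[0.02,-0.01,0.2],[0,0,0]],[0,[0,0,0.5],[0,0,0]],[0,[0,0,0.3],[0,0,0]],[0,[0,0,0.2],[0,0,0]],[0,[0,0,0.2],[0,0,0]],[0,[0,0,0.15],[0,0,0]],[0,[0,0,0.1],[0,0,0]],[0,[0,0,0],[0,0,0]]]'

```text
clock: 29.7
position: [476.1, -166.4, 70.3]
eef_rot: [0.986, -0.168, -0.0, 0.0]
contact_force: [-0.8, -0.3, -3.6]
opening: 0.296
```

Request:
apply_moves --steps '[[0,[0,0,0.06],[0,0,0]],[0,[0,0,0.02],[0,0,0]],[0,[0,0,0],[0,0,0]]]'

```text
clock: 30.08
position: [476.2, -166.5, 65.8]
eef_rot: [0.986, -0.168, 0.0, 0.0]
contact_force: [-0.7, -0.1, -2.8]
opening: 0.29
```

Request:
apply_moves --steps '[[0,[0,0,0.02],[0,0,0]],[0,[0,0,0.01],[0,0,0]],[0,[0,0,0],[0,0,0]]]'

```text
clock: 30.45
position: [476.2, -166.5, 63.9]
eef_rot: [0.986, -0.168, -0.0, 0.0]
contact_force: [0.3, -0.4, -3.1]
opening: 0.297
```

Request:
apply_moves --steps '[[0,[0,0,0.01],[0,0,0]],[0,[0,0,0],[0,0,0]]]'

```text
clock: 30.7
position: [476.3, -166.5, 63.7]
eef_rot: [0.986, -0.168, 0.0, 0.0]
contact_force: [-0.8, -0.1, 1.5]
opening: 0.297
```

Seated (about 4.5 N taken up by the stand, at the pick-up height). Release slowly and rise.

Request:
apply_moves --steps '[[0.45,[0,0,0],[0,0,0]],[0.7,[0,0,0],[0,0,0]],[1,[0,0,0],[0,0,0]],[1,[0,0,0],[0,0,0]],[1,[0,0,0],[0,0,0]],[1,[0,0,0],[0,0,0]],[1,[0,0,-0.2],[0,0,0]],[1,[0,0,-0.6],[0,0,0]],[1,[0,0,-0.9],[0,0,0]],[1,[0,0,-0.9],[0,0,0]],[1,[0,0,-0.2],[0,0,0]],[1,[0,0,0],[0,0,0]],[1,[0,0,0],[0,0,0]]]'

```text
clock: 32.33
position: [475.2, -166.1, 229.7]
eef_rot: [0.986, -0.168, -0.002, -0.0]
contact_force: [-0.8, -0.3, -0.2]
opening: 0.999
```

```bash
python3 - <<'E'
from rig import arm
from h import *
o=arm.observe();print(o['clock'],o['position'].round(1),o['contact_force'].round(2),o['opening'])
cv2.imwrite("pics/w8.png",arm.grab_frame("wrist"))
I=arm.grab_frame("side");cv2.imwrite("pics/s8.png",I); cv2.imwrite("pics/s8z.png",cv2.resize(I[205:265,270:330],None,fx=8,fy=8,interpolation=2))
E
```

```text
32.325 [ 475.2 -166.1  229.7] [-0.81 -0.33 -0.24] 0.9991789805684111
```

View pics/w8.png

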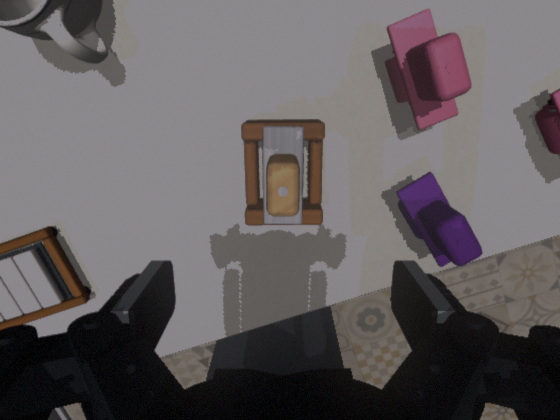

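View pics/s8z.png

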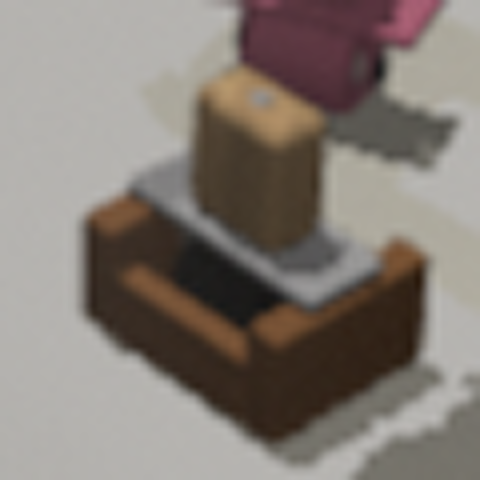

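The roller is back in its stand, upright with the plate on both cheeks. The handle dot is at (283,191) in the wrist view, almost exactly where it was at the start. The gripper is clear and the bystanders are where they were.

```bash
python3 -c "
from rig import arm
print(arm.hand_in())"
```

```text
the job is handed in; nothing more can be done
None
```

I took the roller from its stand and rolled the row from the slat at low y to the other end in one go. The net downward force was about 10–14 N. I then rolled back over the slats without lifting, at about 13–17 N, to check them. Finally I hung the roller back in its stand, let go, and handed in at about 32 s.

**Slats:** I judged them home by feel only. On the way back the wheel ran 0 to 0.45 mm lower than on the way out, with 0 to 5 N more force, which fits hard stops under all seven slats. The pictures are too coarse to show 1 mm of depth.

**Disagreements:** The wheel height along the row was slightly curved, up to about 1.2 mm off a straight line. The far end slat came out about 5 mm below the middle one, where the text allows 4 mm. I took this as the shape of the bed and did not settle it further. Taken the other way, as a straight bed, the middle slats would be up to about 1.2 mm short of home. That is still inside the 1.5 mm allowed, but with little margin.

**Roller:** It sits upright with its plate on both cheeks, within about 2 mm of where it started, and the gripper is open and clear. Comparing wrist pictures showed no slip in the grip larger than about 0.2 mm.

**Surroundings:** The mug, in view at its edge, had not moved. I did not measure the tin or the lemon again afterwards, but the arm did not go near them.

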